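# Close the leaning jars and stack them

## Task

Two square white jars lean in the aluminium rack with their lids loose. Screw each jar's lid fully home before you lift that jar out of the rack, then stack them squarely, upright and with sides parallel, on the middle of the cardboard case: the tall jar on the case, the short jar on top of the tall one. Leave the round jar in the rack and do not disturb the case, bottle, bowl or tray.

Things in the scene. Friction and masses are not known exactly. Their poses are not given: they have to be found in the camera images.
- tall_jar: Loose white plastic jar, square body 64 x 64 mm, 105 mm tall in all: body 77 mm, then black round screw lid 54 mm across, 28 mm high. About 355 g (varies). Origin: centre of its underside; z along its axis to the lid (30 degrees off vertical in the rack); x and y across its flat sides (in the rack x points downhill). Carry it by the lid or body; turning the lid may turn it 4 degrees in its pocket.
- short_jar: Loose white plastic jar, square body 64 x 64 mm, 75 mm tall in all: body 47 mm, then black round screw lid 54 mm across, 28 mm high. About 265 g (varies). Origin: centre of its underside; z along its axis to the lid (30 degrees off vertical in the rack); x and y across its flat sides (in the rack x points downhill). Carry it by the lid or body; turning the lid may turn it 4 degrees in its pocket.
- tall_lid (a joint): Turn of the tall jar's lid in rad: 0 = fully home against its stop, positive = unscrewed (anticlockwise seen from above the lid), up to 3.0; it starts between 0.7 and 2.5. Screw it home clockwise; friction 0.12 N m; it stays where left, neither rises nor comes off. The white line on its top, centre to rim, lies along the jar's +x at 0.
- short_lid (a joint): Turn of the short jar's lid in rad: 0 = fully home against its stop, positive = unscrewed (anticlockwise seen from above the lid), up to 3.0; it starts between 0.7 and 2.5. Screw it home clockwise; friction 0.12 N m; it stays where left, neither rises nor comes off. The white line on its top, centre to rim, lies along the jar's +x at 0.
- tall_lid_top (a point): Centre of the flat top of the tall jar's lid, on the axis; z out of the lid. It turns with the lid. The lid's skirt is 28 mm high below this point, then come the jar's square shoulders.
- short_lid_top (a point): Centre of the flat top of the short jar's lid, on the axis; z out of the lid. It turns with the lid. The lid's skirt is 28 mm high below this point, then come the jar's square shoulders.
- rack: Fixed aluminium rack, 100 (x) x 330 mm (y). Origin: centre of underside, z up. Its floor slopes down 30 degrees towards +x, 55 mm above the origin at mid-depth. Pockets at y -110, 0, +110 mm, 2 mm play a side, hold one jar each in varying order, tops leaning to +x. Square to the floor: backrest (low side) 32 mm high, dividers 25, lip (high side) 12. Pull a jar out along its own axis.
- case: Closed square cardboard case 110 x 110 x 50 mm high, 1.5 kg, standing on the bench. Origin: centre of its underside; top 50 mm above; x and y along its edges.
- round_jar: Bystander: white jar with a round body 64 mm across, 90 mm tall in all, with the same black lid, already closed, leaning in the third pocket. Origin: centre of its underside, z along its axis.
- bottle: Bystander: loose round bottle 60 mm across, 170 mm tall, standing beyond the case. Origin: centre of its underside.
- bowl: Bystander: loose steel bowl 100 mm across, 50 mm high, in front of the case (robot's side). Origin: centre of its underside.
- tray: Bystander: loose pink grid tray 120 x 200 x 45 mm with clear tubes standing up to 80 mm, behind the rack. Origin: centre of its underside.
Things that resemble listed ones, but are neither listed nor needed, are in the scene too. What is shaped like the short_jar but pink or turquoise is not meant.

How it is judged:
On the way, in this order (a step that is already met when the one before it is completed fails the run):
1. the tall jar's lid is screwed home (within 0.1 rad) while the jar is in the rack (value of joint tall_lid below 0.1 rad and z of tall_jar in the frame of rack below 0.08455 m), for 0.1 s.
2. the tall jar stands squarely on the case (horizontal distance between tall_jar and case below 0.012 m and z of tall_jar in the frame of case between 0.045 and 0.055 m and angle between tall_jar's own z axis and vertical below 0.06 rad and (angle between the x axis of tall_jar and the x axis of case, either way round below 0.15 rad or angle between the x axis of tall_jar and the y axis of case, either way round below 0.15 rad)), for 0.2 s.
At the end, for the whole second after the job is handed in: Tall jar on case, short jar on tall: at rest, upright (0.06 rad), centred within 12 mm, height within 5 mm, sides parallel within 0.15 rad (any quarter turn); both lids within 0.1 rad of home; round jar moved under 20 mm, case, bottle, bowl and tray under 30 mm (all of step 2 and horizontal distance between short_jar and tall_jar below 0.012 m and z of short_jar in the frame of tall_jar between 0.1 and 0.11 m and angle between short_jar's own z axis and vertical below 0.06 rad and (angle between the x axis of short_jar and the x axis of tall_jar, either way round below 0.15 rad or angle between the x axis of short_jar and the y axis of tall_jar, either way round below 0.15 rad) and value of joint each of tall_lid, short_lid below 0.1 rad and linear speed of each of tall_jar, short_jar below 0.02 m/s and distance of round_jar from where it was at the start of the episode below 0.02 m and distance of each of bottle, bowl, tray, case from where it was at the start of the episode below 0.03 m); the robot touches nothing.
It fails at once if the tall jar is lifted more than 30 mm in the rack or out of it while its lid is more than 0.2 rad from home (value of joint tall_lid above 0.2 rad and z of tall_jar in the frame of rack above 0.08455 m).
It fails at once if the short jar is lifted more than 30 mm in the rack or out of it while its lid is more than 0.2 rad from home (value of joint short_lid above 0.2 rad and z of short_jar in the frame of rack above 0.08455 m).
It fails at once if the round jar is moved more than 20 mm (distance of round_jar from where it was at the start of the episode above 0.02 m).
It fails at once if the case, bottle, bowl or tray is moved more than 30 mm (distance of any of bottle, bowl, tray, case from where it was at the start of the episode above 0.03 m).
It also fails if it takes over 72 s, if anything falls off the work surface, if the arm or the gripper's body presses on something with over 40 N, if the wrist force passes 120 N, or if a joint passes its speed limit or range.

## Robot

A 6-joint arm with a two-finger parallel gripper is mounted at the origin on the work surface. World frame = base frame: x ahead of the robot, y to its left, z up, the work surface at z = 0. Lengths are in m, angles in rad, forces in N, time in s.
With the tool pointing down it reaches from about 0.225 to 0.875 m from the base axis. Payload 3.4 kg.
Tool frame: the origin (TCP) lies at the very end of the fingers, on their centre line; the grasp point (between the pads) lies 19 mm behind it (manip.tcp_to_grasp is the distance from the TCP to the grasp point, in m); z points along the fingers, y is the line along which they close (so a half turn about z gives the same grasp; the last joint's range is limited). The gripper opens to 85 mm and grips with 20 to 120 N. Pads are 22 mm wide; open, the fingers measure 114 mm over their backs; the gripper's body (76 mm by 85 mm) begins 54 mm behind the grasp point. The pads swing forward as they close: fully open they stand 13 mm farther back than shut.
Start: joints at [-1.463, 0.276, 1.505, -0, 1.361, -0.121], TCP at [0.13, -0.56, 0.231] pointing down, gripper open.
Joint ranges: [-2.89, 2.89], [-0.75, 2.08], [0.22, 2.7], [-1.18, 4.32], [0.11, 2.71], [-2.7, 2.7]. Speed limits (rad/s): [2.57, 2.57, 3.14, 3.14, 3.14, 3.14].

## Interface

Orientations are given as a unit quaternion [w, x, y, z].
In Python, from rig import status, get_image, job, manip gives the robot as it stands.
- The arm moves only by the tool apply_moves, never from a script. Its arguments are lists of equal length, an entry for each row: "xyz": the shift along the tool's x, y, z each as a share of 0.3 m, from -1 to 1, a list of three; "rot": the turn, a rotation vector about the tool's x, y, z each as a share of 60 degrees, from -1 to 1, a list of three; "hand": the opening, from -1 (shut) to 1 (fully open). A call has 1 to 8 rows; each row shifts and turns the commanded pose from where the row before left it, along the tool's axes as they then stand; what a row does not reach is not made up. A row lasts 1/8 s, in which the tool goes at most 62.5 mm and 10.7 degrees, less where a joint would pass 70% of its speed; a pose out of reach is approached as far as the arm can. A call with a number of a shift or a turn outside -1 to 1 is refused whole. A call with a gripper value outside its range is refused whole. The fingers move at their own pace and stop on an object; "force" is the grip in N (left out, the last holds). Time passes only in rows, so rows that do not move let the fingers close. It gives the time, the measured TCP pose, the force, the opening and the grip force at its end, in the units of the state.
- status.get_state(): the state, without advancing time (a new reading comes with each control period).
- get_image(name): name is "scene" or "top" or "wrist"; returns a dict with "pixels" (384x512x3 uint8, red, green, blue), "fovy" (degrees; the focal length in pixels is half the picture's height over the tangent of half this angle, whatever the lens; pixels are square), "cx", "cy" (the principal point, pixels), "origin" and "orientation" of the camera in the world; the wrist camera has in their place "tool_from_camera" (4x4, takes a point from camera to tool coordinates, whose origin is the TCP and whose axes are the flange's). Camera axes: x right, y down, z forward; pixel columns grow to the right and rows downward; lengths in m; the calibration is good to about 2 mm. A picture is of the moment at which its call begins: read the wrist's pose just before it. There is no depth.
- job.sign_off(): hands the job in; it is judged then, once.
The state is a dict: "clock": time; "qpos": joint angles; "qd": joint speeds; "effort": joint torques, N m; "position": TCP position; "ee_rot": TCP orientation; "contact_force": force on the tool from outside, world axes, zero at the start; "moment": the same for the moment, N m; "width": finger opening in m; "gripper_force": force on a finger pad.
Only numpy, scipy, OpenCV 4.12 (cv2) and the standard library are available. Lean on these libraries where they do the work, as an engineer would, in place of code of your own. Each camera call takes 0.05 s, during which the arm holds its last target. There are 200 camera calls.

## Working session

There is one attempt and no reset: what is moved stays moved. The work goes in short steps, Python scripts to look and compute and a tool call to move; the robot and the scene stay as the last step left them, time stands still between calls to the robot, and variables do not carry over. Pictures are saved under pics/ and viewed, at most 10 in all, crops included, and the job is handed in when it is done.

Besides the shell and the picture viewer there is one more tool, called after ">>>" as name(argument=value, ...) on one line, values as JSON. apply_moves: Moves the arm, as the interface text tells. Its arguments: {"type":"object","properties":{"xyz":{"type":"array","items":{"type":"array","items":{"type":"number","minimum":-1,"maximum":1}}},"rot":{"type":"array","items":{"type":"array","items":{"type":"number","minimum":-1,"maximum":1}}},"hand":{"type":"array","items":{"type":"number"}},"force":{"type":"number"}},"required":["xyz","rot","hand"]}

```bash
ls; mkdir -p pics; cat > h.py <<'E'
import numpy as np, cv2
from scipy.spatial.transform import Rotation as R
from rig import status, get_image, job, manip
def rot(q): return R.from_quat([q[1],q[2],q[3],q[0]])
def cam(name):
    s=status.get_state(); im=get_image(name)
    f=192/np.tan(np.radians(im['fovy'])/2)
    if 'tool_from_camera' in im:
        T=np.array(im['tool_from_camera']); M=rot(s['ee_rot']).as_matrix()
        C=M@T[:3,:3]; o=M@T[:3,3]+np.array(s['position'])
    else:
        C=np.array(im['orientation']); o=np.array(im['origin'])
        if C.shape!=(3,3): C=rot(C).as_matrix()
    return dict(px=im['pixels'],f=f,cx=im['cx'],cy=im['cy'],C=C,o=o)
def ray(c,u,v):
    d=c['C']@np.array([(u-c['cx'])/c['f'],(v-c['cy'])/c['f'],1]); return c['o'],d/np.linalg.norm(d)
def onz(c,u,v,z):
    o,d=ray(c,u,v); return o+d*(z-o[2])/d[2]
def proj(c,p):
    q=c['C'].T@(np.array(p)-c['o']); return np.array([c['cx']+c['f']*q[0]/q[2],c['cy']+c['f']*q[1]/q[2]])
def two(c1,p1,c2,p2):
    o1,d1=ray(c1,*p1);o2,d2=ray(c2,*p2)
    t=np.linalg.lstsq(np.c_[d1,-d2],o2-o1,rcond=None)[0]
    a=o1+d1*t[0];b=o2+d2*t[1]; return (a+b)/2,np.linalg.norm(a-b)
def save(c,name): cv2.imwrite('pics/'+name,c['px'][...,::-1])
E
python3 - <<'E'
from h import *
import pickle
a=cam('scene');b=cam('top');pickle.dump((a,b),open('ab.pkl','wb'))
for c in(a,b): print(c['f'],c['cx'],c['cy'],c['o'],c['C'].round(3).tolist())
cv2.imwrite('pics/scene.png',cv2.resize(a['px'][...,::-1],(800,600)));cv2.imwrite('pics/top.png',cv2.resize(b['px'][...,::-1],(800,600)))
print(status.get_state())
E
```

```text
pics
387.1919733018089 256.59607865855185 187.1707577900079 [0.96672791 0.62643983 0.78382975] [[-0.839, 0.365, -0.403], [0.544, 0.548, -0.635], [-0.011, -0.752, -0.659]]
392.4498125571229 254.44661811656664 189.71124328682484 [ 0.45375271 -0.01164647  1.1737287 ] [[-0.029, -0.995, 0.099], [-1.0, 0.029, -0.004], [0.001, -0.099, -0.995]]
{'clock': 0.1, 'qpos': array([-1.46300523e+00,  2.76536142e-01,  1.50600836e+00,  3.56528225e-05,
        1.36069316e+00, -1.20985932e-01]), 'qd': array([-0.00164849, -0.00113047, -0.00352537, -0.00176656,  0.00051379,
        0.00100143]), 'effort': array([ 1.25577488e-03, -4.17699873e+01, -2.46404761e+01, -4.22266176e-04,
        5.80580338e-03, -1.61612483e-07]), 'position': array([ 0.1303668 , -0.5595471 ,  0.23052298]), 'ee_rot': array([-8.22372839e-04,  9.93464854e-01,  1.14135473e-01,  2.28573297e-05]), 'contact_force': array([ 0.46449996,  0.51886047, -0.05188895]), 'moment': array([0.00357551, 0.04900398, 0.01606381]), 'gripper_force': 0.0, 'width': 0.08528802110325372}
```

View pics/scene.png

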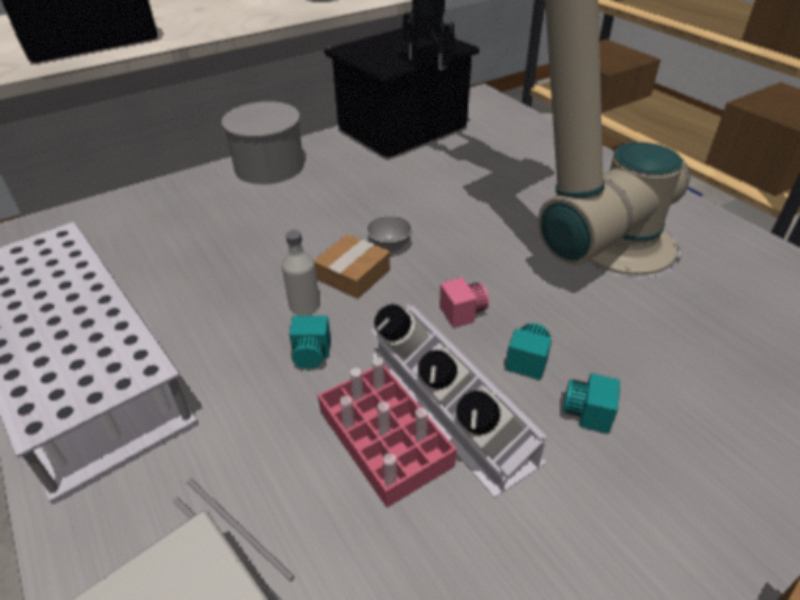

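View pics/top.png

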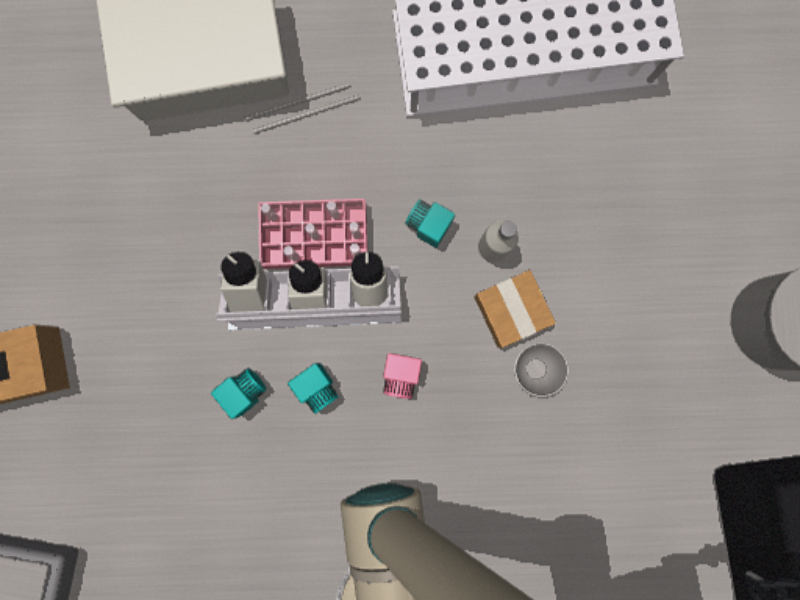

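Top view (800×600): tall jar with its lid at (240,268), short jar (305,277) and round jar with its line already at home (367,265). Lookalikes: turquoise jars at (238,393), (313,387) and (430,222), and a pink one at (403,372), all rejected by colour. The case is at (515,308), bottle (500,240), bowl (541,370) and tray (313,232).

```bash
python3 - <<'E'
from h import *
import pickle
a,b=pickle.load(open('ab.pkl','rb'))
def blobs(c,x0,x1,y0,y1,thr=60):
    m=(c['px'].max(2)<thr).astype(np.uint8); k=np.zeros_like(m);k[y0:y1,x0:x1]=m[y0:y1,x0:x1]
    n,l,s,ce=cv2.connectedComponentsWithStats(k)
    return [(s[i,4],s[i,:4].tolist(),ce[i]) for i in range(1,n) if s[i,4]>60]
B=sorted(blobs(b,130,260,150,200),key=lambda t:t[2][0]);A=sorted(blobs(a,230,330,185,285),key=lambda t:-t[2][0])
for x in B+A:print(x[0],x[1],x[2].round(1))
for (x,y) in zip(A,B): p,e=two(a,x[2],b,y[2]);print(p.round(4),round(e,4))
hsv=cv2.cvtColor(b['px'],cv2.COLOR_RGB2HSV)
m=((hsv[...,0]>8)&(hsv[...,0]<22)&(hsv[...,1]>90)).astype(np.uint8); k=np.zeros_like(m);k[165:230,295:365]=m[165:230,295:365]
k=cv2.morphologyEx(k,cv2.MORPH_CLOSE,np.ones((15,15)))
cn=max(cv2.findContours(k,0,2)[0],key=cv2.contourArea);r=cv2.minAreaRect(cn);print(r)
for q in cv2.boxPoints(r):print(q,onz(b,*q,.05).round(4))
print(onz(b,*r[0],.05))
for n,(u,v),z in[('bottletop',(508,228),.17),('bowl',(541,370),.05)]:print(n,onz(b,u*.64,v*.64,z).round(3))
E
```

```text
343 [142, 162, 22, 21] [152.5 172.1]
322 [185, 166, 21, 22] [195.2 177. ]
331 [225, 161, 20, 22] [234.7 171.8]
532 [292, 250, 28, 28] [305.5 263.4]
412 [268, 225, 24, 24] [279.6 236. ]
357 [240, 195, 23, 23] [251.4 206.1]
[0.6128 0.2557 0.13  ] 0.0009
[0.5997 0.1453 0.1038] 0.0005
[0.6088 0.0363 0.1176] 0.0004
((329.02728271484375, 197.55874633789062), (38.54787826538086, 39.87600326538086), 65.09523010253906)
[302.82684 188.47324] [ 0.5647 -0.1556  0.05  ]
[338.99475 171.681  ] [ 0.6105 -0.2622  0.05  ]
[355.22772 206.64426] [ 0.5081 -0.3036  0.05  ]
[319.0598 223.4365] [ 0.4632 -0.1978  0.05  ]
[ 0.53634547 -0.22979793  0.05      ]
bottletop [ 0.662 -0.203  0.17 ]
bowl [ 0.423 -0.273  0.05 ]
```

```bash
cat >> h.py <<'E'
def quat_from(z,ydir):
    "tool orientation with z axis and y as near ydir as can be"
    z=np.array(z,float);z/=np.linalg.norm(z);y=np.array(ydir,float);y-=z*(y@z);y/=np.linalg.norm(y)
    return R.from_matrix(np.c_[np.cross(y,z),y,z])
def go(p,r,s=None):
    "numbers for a shift followed by a turn"
    s=s or status.get_state(); M=rot(s['ee_rot']) if 'ee_rot' in s else s['r']
    t=M.inv().apply(np.array(p)-s['position'])/.3; v=(M.inv()*r).as_rotvec(degrees=True)/60
    print('shift',t.round(3),'rows',np.ceil(np.linalg.norm(t)/.2),'| rot',v.round(3),'rows',np.ceil(np.linalg.norm(v)/.17),'q',np.round(s.get('qpos',0),2))
    return dict(position=np.array(p),r=r)
E
python3 - <<'E'
from h import *
T=np.array(get_image('wrist')['tool_from_camera']);print(T.round(3), get_image('wrist')['fovy'])
s=status.get_state()
c=go([.47,-.25,.36],rot(s['ee_rot']))
c=go([.70,.20,.36],quat_from([-.5,-.008,-.866],[1,0,0]),c)
c=go([.70,.20,.36],quat_from([-.5,-.008,-.866],[0,-1,0]),c)
E
```

```text
[[-0.001 -0.955 -0.297  0.075]
 [ 1.    -0.001  0.     0.001]
 [-0.001 -0.297  0.955 -0.141]
 [ 0.     0.     0.     1.   ]] 60.7048325614173
shift [ 1.337 -0.749 -0.43 ] rows 8.0 | rot [0. 0. 0.] rows 0.0 q [-1.46  0.28  1.51 -0.    1.36 -0.12]
shift [ 1.087 -1.287  0.002] rows 9.0 | rot [ 0.415 -0.343 -1.248] rows 8.0 q 0
shift [0. 0. 0.] rows 0.0 | rot [ 0.    -0.     1.496] rows 9.0 q 0
```

>>> apply_moves(xyz=[[0.167,-0.094,-0.054],[0.167,-0.094,-0.054],[0.167,-0.094,-0.054],[0.167,-0.094,-0.054],[0.167,-0.094,-0.054],[0.167,-0.094,-0.054],[0.167,-0.094,-0.054],[0.167,-0.094,-0.054]], rot=[[0,0,0],[0,0,0],[0,0,0],[0,0,0],[0,0,0],[0,0,0],[0,0,0],[0,0,0]], hand=[1,1,1,1,1,1,1,1], force=25)

```text
clock: 1.2
position: [0.4707, -0.2479, 0.3614]
ee_rot: [0.0, 0.993, 0.114, 0.0]
contact_force: [1.2, -0.5, -0.4]
width: 0.0854
gripper_force: 0.0
```

>>> apply_moves(xyz=[[0,0,0],[0,0,0],[0,0,0]], rot=[[0,0,0],[0,0,0],[0,0,0]], hand=[1,1,1])

```text
clock: 1.58
position: [0.4685, -0.2502, 0.3603]
ee_rot: [-0.0, 0.994, 0.113, -0.001]
contact_force: [-0.6, -0.6, 0.7]
width: 0.0851
gripper_force: 0.0
```

```bash
python3 - <<'E'
from h import *
import pickle
c=cam('wrist');save(c,'case.png');pickle.dump(c,open('case.pkl','wb'))
s=status.get_state();print(s['position'],s['qpos'].round(2))
g=go([.70,.20,.36],quat_from([-.5,-.008,-.866],[1,0,0]))
go([.70,.20,.36],quat_from([-.5,-.008,-.866],[-1,0,0]))
E
```

```text
[ 0.4684994  -0.25034107  0.36040108] [-0.62  0.16  1.34 -0.    1.64  0.72]
shift [ 1.089e+00 -1.289e+00  1.000e-03] rows 9.0 | rot [ 0.415 -0.342 -1.25 ] rows 9.0 q [-0.62  0.16  1.34 -0.    1.64  0.72]
shift [ 1.089e+00 -1.289e+00  1.000e-03] rows 9.0 | rot [-0.364 -0.441  1.675] rows 11.0 q [-0.62  0.16  1.34 -0.    1.64  0.72]
```

View pics/case.png

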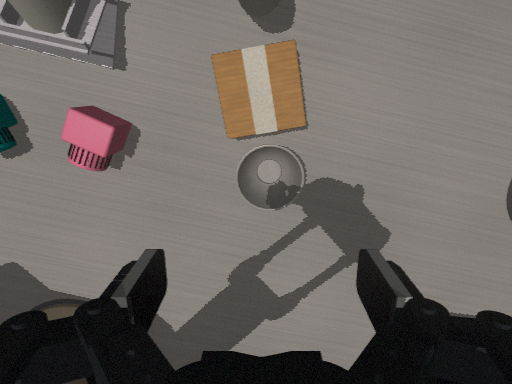

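>>> apply_moves(xyz=[[0.136,-0.161,0],[0.136,-0.161,0],[0.136,-0.161,0],[0.136,-0.161,0],[0.136,-0.161,0],[0.136,-0.161,0],[0.136,-0.161,0],[0.136,-0.161,0]], rot=[[0,0,0],[0,0,0],[0,0,0],[0,0,0],[0,0,0],[0,0,0],[0,0,0],[0,0,0]], hand=[1,1,1,1,1,1,1,1])

```text
clock: 2.62
position: [0.6982, 0.1957, 0.3607]
ee_rot: [0.0, 0.994, 0.113, -0.0]
contact_force: [0.9, -1.3, -0.7]
width: 0.0852
gripper_force: 0.0
```

>>> apply_moves(xyz=[[0,0,0],[0,0,0],[0,0,0],[0,0,0],[0,0,0],[0,0,0],[0,0,0],[0,0,0]], rot=[[0.052,-0.043,-0.156],[0.052,-0.043,-0.156],[0.052,-0.043,-0.156],[0.052,-0.043,-0.156],[0.052,-0.043,-0.156],[0.052,-0.043,-0.156],[0.052,-0.043,-0.156],[0.052,-0.043,-0.156]], hand=[1,1,1,1,1,1,1,1])

```text
clock: 3.62
position: [0.6902, 0.1918, 0.3542]
ee_rot: [-0.18, 0.683, 0.683, -0.186]
contact_force: [2.8, 0.4, 0.9]
width: 0.0856
gripper_force: 0.0
```

>>> apply_moves(xyz=[[0,0,0.1],[0,0,0.1],[0,0,0],[0,0,0]], rot=[[0,0,0],[0,0,0],[0,0,0],[0,0,0]], hand=[1,1,1,1])

```text
clock: 4.12
position: [0.6606, 0.1927, 0.3052]
ee_rot: [-0.178, 0.685, 0.682, -0.184]
contact_force: [-0.0, 0.5, 1.0]
width: 0.0849
gripper_force: 0.0
```

```bash
python3 - <<'E'
from h import *
import pickle
c=cam('wrist');cv2.imwrite('pics/rack.png',cv2.resize(c['px'][...,::-1],(800,600)));pickle.dump(c,open('rack.pkl','wb'))
s=status.get_state();print(s['position'],s['qpos'].round(2),rot(s['ee_rot']).as_matrix().round(3).tolist())
c=pickle.load(open('case.pkl','rb'))
P=[onz(c,*q,.05) for q in[(212,53),(295,40),(306,127),(229,138)]]
for i in range(4):d=P[i]-P[i-1];print(P[i].round(4),np.linalg.norm(d).round(4),np.degrees(np.arctan2(d[1],d[0])))
hsv=cv2.cvtColor(c['px'],cv2.COLOR_RGB2HSV)
m=((hsv[...,0]>8)&(hsv[...,0]<22)&(hsv[...,1]>90)).astype(np.uint8)
m[:, :200]=0;m[:,315:]=0;m[150:]=0
m=cv2.morphologyEx(np.pad(m,30),cv2.MORPH_CLOSE,np.ones((31,31)))[30:-30,30:-30]
cn=max(cv2.findContours(m,0,2)[0],key=cv2.contourArea)
ap=cv2.approxPolyDP(cn,6,True)[:,0];print(ap.tolist(),[onz(c,*q,.05).round(4).tolist() for q in ap])
E
```

```text
[0.66095287 0.19289565 0.30543753] [0.15 0.76 0.59 0.09 2.3  0.19] [[0.001, 0.87, -0.493], [1.0, -0.005, -0.007], [-0.008, -0.493, -0.87]]
[ 0.57   -0.1634  0.05  ] 0.1097 22.676784905672687
[ 0.6084 -0.2627  0.05  ] 0.1065 -68.83367255700162
[ 0.5069 -0.3049  0.05  ] 0.11 -157.46128331599274
[ 0.4687 -0.2057  0.05  ] 0.1062 111.0428973232863
[[294, 40], [211, 56], [229, 138], [305, 125]] [[0.6081, -0.2615, 0.05], [0.5662, -0.1628, 0.05], [0.4687, -0.2057, 0.05], [0.5091, -0.3029, 0.05]]
```

View pics/rack.png

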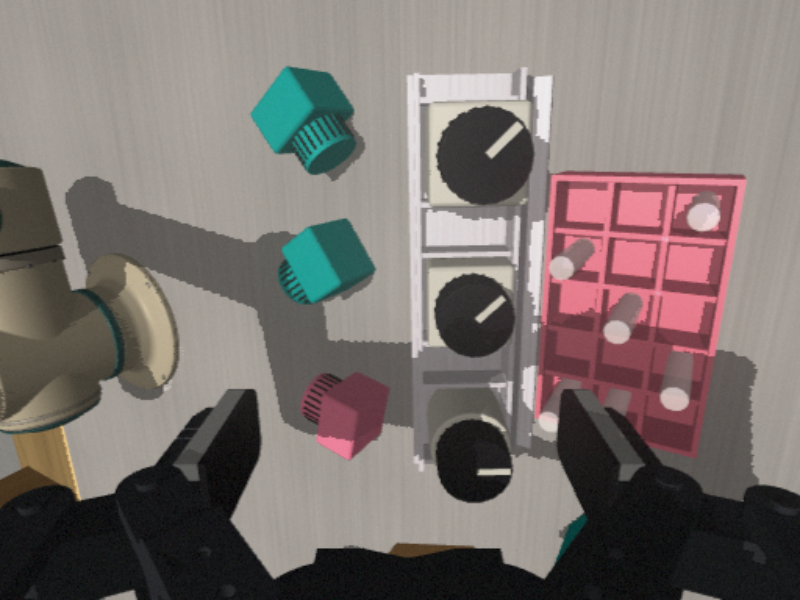

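```bash
cat >> h.py <<'E'
def lids(c,seeds,axis,thr=62):
    "for each (u,v,ztop): centre of lid top, radius, line angle seen in plane (x = jar downhill)"
    axis=np.array(axis)/np.linalg.norm(axis); ex=np.cross([0,1,0],axis);psi=np.arctan2(axis[1],axis[0])
    ey=np.array([-np.sin(psi),np.cos(psi),0]);ex=np.cross(ey,axis); out=[]
    m=(c['px'].max(2)<thr).astype(np.uint8);n,l,s,ce=cv2.connectedComponentsWithStats(m)
    for u,v,z in seeds:
        w=l[v-12:v+13,u-12:u+13];i=np.bincount(w[w>0]).argmax()
        cn=max(cv2.findContours((l==i).astype(np.uint8),0,1)[0],key=cv2.contourArea)
        hull=cv2.convexHull(cn)[:,0]
        p0=onz(c,u,v,z)
        for _ in range(4):
            def pl(q): o,d=ray(c,*q); return o+d*((p0-o)@axis)/(d@axis)
            P=np.array([pl(q) for q in hull]);Q=np.c_[(P-p0)@ex,(P-p0)@ey].astype(np.float32)
            cc,r=cv2.minEnclosingCircle(Q); sol=np.linalg.lstsq(np.c_[2*Q,np.ones(len(Q))],(Q**2).sum(1),rcond=None)[0]
            p=p0+ex*sol[0]+ey*sol[1]; p0=p0+(p-p0); o=c['o']; d=p-o;p0=o+d*(z-o[2])/d[2]
        rf=np.sqrt(sol[2]+sol[0]**2+sol[1]**2)
        fill=np.zeros_like(m);cv2.fillPoly(fill,[hull],1);fill=cv2.erode(fill,np.ones((3,3)))
        v_,u_=np.where((fill>0)&(c['px'].min(2)>105))
        L=np.array([pl(q) for q in zip(u_,v_)])-p0;X=L@ex;Y=L@ey
        k=np.polyfit(X,Y,1) if np.ptp(X)>np.ptp(Y) else None
        out.append(p0);print(p0.round(4),'r',round(rf*1e3,1),'line',len(X),'far',np.hypot(X,Y).max().round(4),'ang',np.arctan2(Y.mean(),X.mean()).round(3),'slope',np.arctan(k[0]).round(3) if k is not None else '-')
    return out
E
python3 - <<'E'
from h import *
import pickle
c=pickle.load(open('rack.pkl','rb'))
o=lids(c,[(310,99,.1455),(303,201,.1195),(302,299,.1325)],[.5,.008,.866])
for p,h in zip(o,(.105,.075,.09)):print((p-h*np.array([.5,.008,.866])).round(4))
E
```

```text
[0.6203 0.2567 0.1455] r 26.5 line 162 far 0.0253 ang 0.686 slope 0.726
[0.6064 0.1502 0.1195] r 28.4 line 108 far 0.0243 ang 0.433 slope 0.701
[0.6152 0.0455 0.1325] r 31.1 line 82 far 0.0276 ang -0.524 slope -0.006
[0.5678 0.2559 0.0546]
[0.5689 0.1496 0.0546]
[0.5702 0.0448 0.0546]
```

```bash
python3 - <<'E'
from h import *
ax=np.array([.5,.006,.866]);r=quat_from(-ax,[1,0.012,0])
top=np.array([.6203,.2565,.1455])
c=go(top+.04*ax,r); go(top-.027*ax,r,c)
E
```

```text
shift [0.216 0.145 0.396] rows 3.0 | rot [ 0.007  0.001 -0.015] rows 1.0 q [0.15 0.76 0.59 0.09 2.3  0.19]
shift [-0.     0.     0.223] rows 2.0 | rot [0. 0. 0.] rows 0.0 q 0
```

>>> apply_moves(xyz=[[0.108,0.072,0],[0.108,0.073,0],[0,0,0.132],[0,0,0.132],[0,0,0.132],[0,0,0],[0,0,0]], rot=[[0.007,0.001,-0.015],[0,0,0],[0,0,0],[0,0,0],[0,0,0],[0,0,0],[0,0,0]], hand=[1,1,1,1,1,1,1])

```text
clock: 5.05
position: [0.6395, 0.2579, 0.1812]
ee_rot: [-0.182, 0.679, 0.687, -0.183]
contact_force: [0.6, 0.6, 1.5]
width: 0.0854
gripper_force: 0.0
```

```bash
python3 - <<'E'
from h import *
ax=np.array([.5,.006,.866]);r=quat_from(-ax,[1,0.012,0])
top=np.array([.6203,.2565,.1455])
go(top-.027*ax,r)
c=cam('wrist');cv2.imwrite('pics/hover.png',c['px'][...,::-1]);print(proj(c,top),proj(c,top-.028*ax))
E
```

```text
shift [-0.004  0.004  0.225] rows 2.0 | rot [ 0.001 -0.     0.001] rows 1.0 q [0.23 0.78 0.86 0.12 2.01 0.24]
[262.39384103 221.53764259] [262.15402133 205.58709155]
```

View pics/hover.png

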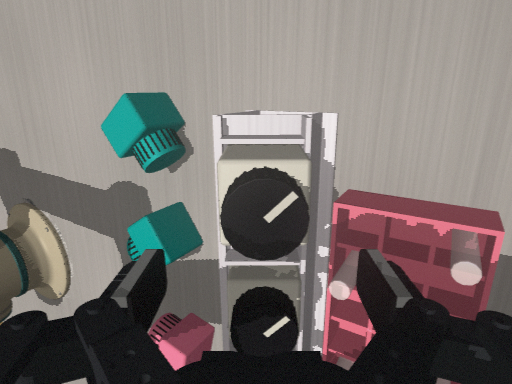

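```bash
python3 - <<'E'
from h import *
ax=np.array([.5,.006,.866])
c=cam('wrist')
m=(c['px'].max(2)<62).astype(np.uint8);n,l,s,ce=cv2.connectedComponentsWithStats(m);i=l[225,240];print(s[i],ce[i])
o=lids(c,[(262,218,.1455)],ax)
top=o[0]
# predicted outline of the top circle vs blob extent
from math import *
ey=np.array([-.012,1,0]);ex=np.cross(ey,ax)
for t in (np.array([.6203,.2565,.1455]),top):
  for d in(0,-.028):
    P=np.array([proj(c,t+d*ax+.027*(ex*cos(a)+ey*sin(a))) for a in np.linspace(0,6.28,60)]);print(P.min(0).round(1),P.max(0).round(1))
E
```

```text
[ 221  167   88   93 5964] [263.27749832 214.59758551]
[0.6214 0.2604 0.1455] r 28.0 line 331 far 0.0229 ang 0.548 slope 0.726
[217.1 177.9] [307.2 261.5]
[222.3 166.8] [301.6 241.5]
[218.5 171.6] [309.3 256.4]
[223.5 161.2] [303.4 236.8]
```

>>> apply_moves(xyz=[[0,0.007,0.075],[0,0,0.075],[0,0,0.075],[0,0,0],[0,0,0]], rot=[[0,0,0],[0,0,0],[0,0,0],[0,0,0],[0,0,0]], hand=[1,1,1,1,1])

```text
clock: 5.78
position: [0.6065, 0.2574, 0.1211]
ee_rot: [-0.182, 0.679, 0.687, -0.184]
contact_force: [-0.2, 1.0, -0.1]
width: 0.0854
gripper_force: 0.0
```

>>> apply_moves(xyz=[[0,0,0],[0,0,0],[0,0,0],[0,0,0],[0,0,0],[0,0,0]], rot=[[0,0,0],[0,0,0],[0,0,0],[0,0,0],[0,0,0],[0,0,0]], hand=[-1,-1,-1,-1,-1,-1], force=30)

```text
clock: 6.52
position: [0.6061, 0.2573, 0.1203]
ee_rot: [-0.182, 0.679, 0.687, -0.184]
contact_force: [6.2, -0.3, 3.2]
width: 0.0532
gripper_force: 31.8
```

```bash
python3 -c "
from h import *
s=status.get_state();print(s['position'],s['contact_force'],rot(s['ee_rot']).inv().apply(s['moment']),s['width'],s['gripper_force'],s['qpos'])"
```

```text
[0.60605684 0.2572714  0.12029321] [ 6.17126758 -0.26523906  3.2389439 ] [-0.61331961 -0.0272724  -0.01280561] 0.053200464538618035 31.764737963676453 [0.23422257 0.75689923 1.05368436 0.11470943 1.84255961 0.22368417]
```

>>> apply_moves(xyz=[[0,0,0],[0,0,0],[0,0,0],[0,0,0],[0,0,0],[0,0,0],[0,0,0]], rot=[[0,0,0.12],[0,0,0.12],[0,0,0.12],[0,0,0.12],[0,0,0.12],[0,0,0.1],[0,0,0]], hand=[-1,-1,-1,-1,-1,-1,-1])

```text
clock: 7.4
position: [0.6058, 0.2571, 0.1203]
ee_rot: [-0.104, 0.88, 0.398, -0.238]
contact_force: [5.5, -0.1, 4.1]
width: 0.0531
gripper_force: 32.0
```

```bash
python3 -c "
from h import *
s=status.get_state();print(s['position'],s['contact_force'],rot(s['ee_rot']).inv().apply(s['moment']),s['width'],s['gripper_force'],s['qpos'])"
```

```text
[0.60579484 0.25709523 0.12034745] [ 5.45767431 -0.10865898  4.14917421] [-0.31745277  0.40915325  0.05623133] 0.05312126806844289 31.96650981903076 [0.23411451 0.75685031 1.05398655 0.11461009 1.84307578 0.95634912]
```

>>> apply_moves(xyz=[[0,0,0],[0,0,0],[0,0,0]], rot=[[0,0,0.05],[0,0,0.05],[0,0,0]], hand=[-1,-1,-1])

```text
clock: 7.78
position: [0.605, 0.2574, 0.1208]
ee_rot: [-0.092, 0.899, 0.352, -0.243]
contact_force: [3.3, -0.2, 5.1]
width: 0.0533
gripper_force: 32.0
```

```bash
python3 -c "
from h import *
s=status.get_state();print(s['contact_force'],rot(s['ee_rot']).inv().apply(s['moment']),s['qpos'][5])
c=cam('wrist');cv2.imwrite('pics/turned.png',c['px'][...,::-1])"
```

```text
[ 3.33954373 -0.16814124  5.07758127] [-0.10087603  0.29563522 -0.03415011] 1.0602403659010262
```

View pics/turned.png

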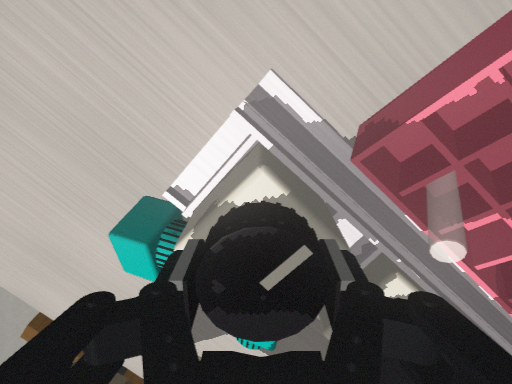

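>>> apply_moves(xyz=[[0,0,0],[0,0,0],[0,0,0]], rot=[[0,0,0.05],[0,0,0.05],[0,0,0]], hand=[-1,-1,-1])

```text
clock: 8.2
position: [0.6062, 0.2584, 0.1199]
ee_rot: [-0.08, 0.916, 0.306, -0.246]
contact_force: [6.0, 2.1, 2.2]
width: 0.0527
gripper_force: 31.9
```

```bash
cat > ln.py <<'E'
from h import *
def line(c,top,axis,psi=.012):
    axis=np.array(axis)/np.linalg.norm(axis);ey=np.array([-np.sin(psi),np.cos(psi),0]);ex=np.cross(ey,axis);ey=np.cross(axis,ex)
    h,w=c['px'].shape[:2];V,U=np.where(c['px'].min(2)>90)
    D=np.c_[(U-c['cx'])/c['f'],(V-c['cy'])/c['f'],np.ones(len(U))]@c['C'].T
    P=c['o']+D*(((top-c['o'])@axis)/(D@axis))[:,None]-top
    X=P@ex;Y=P@ey;k=np.hypot(X,Y)<.0235
    m=np.zeros((h,w),np.uint8);m[V[k],U[k]]=1;n,l,s,ce=cv2.connectedComponentsWithStats(m);i=s[1:,4].argmax()+1
    k&=l[V,U]==i;q=np.c_[X[k],Y[k]].astype(np.float32)
    vx,vy,x0,y0=cv2.fitLine(q,2,0,.01,.01).ravel(); sg=np.sign(vx*x0+vy*y0)
    print('line pts',k.sum(),'angle',np.arctan2(sg*vy,sg*vx).round(3),'ends r',np.hypot(*q.T).min().round(4),np.hypot(*q.T).max().round(4),'mid',x0,y0)
E
python3 -c "
from ln import *
s=status.get_state();print(s['contact_force'],rot(s['ee_rot']).inv().apply(s['moment']),s['qpos'][5])
ax=np.array([.5,.006,.866]);M=rot(s['ee_rot']).as_matrix();print(s['position']);top=np.array(s['position'])-M[:,2]*.027
line(cam('wrist'),top,-M[:,2])
import pickle;line(pickle.load(open('rack.pkl','rb')),np.array([.6213,.2572,.1455]),ax)
"
```

```text
[5.99422288 2.05344249 2.20538234] [-0.41971977  0.9338909  -1.04318965] 1.1622797351319003
[0.60623928 0.25839832 0.11987713]
line pts 667 angle -0.087 ends r 0.0002 0.0234 mid 0.011465874 -0.0037086322
line pts 184 angle 0.753 ends r 0.0009 0.0235 mid 0.009198927 0.008067473
```

>>> apply_moves(xyz=[[0,0,0],[0,0,0]], rot=[[0,0,-0.03],[0,0,0]], hand=[-1,-1], force=60)

```text
clock: 8.5
position: [0.6063, 0.2584, 0.1201]
ee_rot: [-0.083, 0.912, 0.32, -0.245]
contact_force: [5.7, 2.6, 4.1]
width: 0.0525
gripper_force: 62.4
```

>>> apply_moves(xyz=[[0,0,-0.06],[0,0,-0.06],[0,0,-0.06],[0,0,-0.06],[0,0,-0.08],[0,0,-0.08],[0,0,0],[0,0,0]], rot=[[0,0,0],[0,0,0],[0,0,0],[0,0,0],[0,0,0],[0,0,0],[0,0,0],[0,0,0]], hand=[-1,-1,-1,-1,-1,-1,-1,-1])

```text
clock: 9.5
position: [0.6643, 0.2581, 0.2216]
ee_rot: [-0.083, 0.911, 0.319, -0.249]
contact_force: [-0.1, -0.0, -3.9]
width: 0.0522
gripper_force: 65.2
```

```bash
python3 -c "
from ln import *
s=status.get_state();print(s['contact_force'],s['qpos'].round(2),s['position'],s['width'])
c=cam('wrist');cv2.imwrite('pics/lift.png',c['px'][...,::-1])
M=rot(s['ee_rot']).as_matrix();top=np.array(s['position'])-M[:,2]*.027
line(c,top,-M[:,2])
v=c['C'].T;print(M.round(3).tolist())
"
```

```text
[-0.079495   -0.00972197 -3.88869471] [0.22 0.82 0.68 0.12 2.16 1.16] [0.66431047 0.25807353 0.22158346] 0.052234617021831596
line pts 672 angle -0.067 ends r 0.0002 0.0234 mid 0.011458079 -0.0033408552
[[0.673, 0.539, -0.506], [0.622, -0.783, -0.008], [-0.401, -0.31, -0.862]]
```

View pics/lift.png

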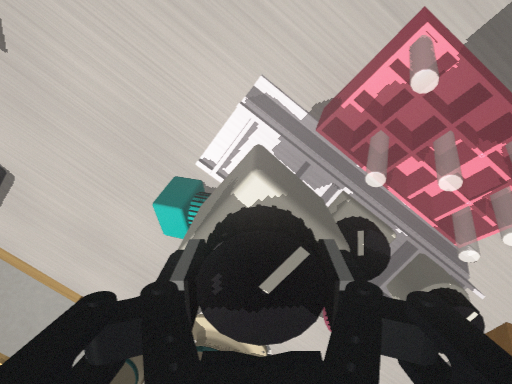

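```bash
cat > place.py <<'E'
from ln import *
def jar(M,ang,psi=.012):
    a=-M[:,2];ey=np.array([-np.sin(psi),np.cos(psi),0]);ex=np.cross(ey,a);ex/=np.linalg.norm(ex);ey=np.cross(a,ex)
    x=ex*np.cos(ang)+ey*np.sin(ang); return np.c_[x,np.cross(a,x),a]
E
python3 -c "
from place import *
s=status.get_state();M=rot(s['ee_rot']).as_matrix();J=jar(M,-.067);K=M.T@J
t=np.radians(22);Jt=R.from_euler('z',t).as_matrix();r=R.from_matrix(Jt@K.T);print(r.as_matrix().round(3).tolist())
c=go([.62,.24,.32],r);go([.538,-.2335,.28],r,c)
"
```

```text
[[0.443, 0.896, 0.0], [0.896, -0.443, 0.0], [0.0, 0.0, -1.0]]
shift [-0.268 -0.134 -0.208] rows 2.0 | rot [-0.393  0.327 -0.409] rows 4.0 q [0.22 0.82 0.68 0.12 2.16 1.16]
shift [-1.536  0.455  0.133] rows 9.0 | rot [0. 0. 0.] rows 0.0 q 0
```

>>> apply_moves(xyz=[[-0.09,-0.045,-0.07],[-0.09,-0.045,-0.07],[-0.09,-0.045,-0.07],[0,0,0],[0,0,0],[0,0,0],[0,0,0],[0,0,0]], rot=[[0,0,0],[0,0,0],[0,0,0],[-0.098,0.082,-0.102],[-0.098,0.082,-0.102],[-0.098,0.082,-0.102],[-0.099,0.081,-0.103],[0,0,0]], hand=[-1,-1,-1,-1,-1,-1,-1,-1])

```text
clock: 10.55
position: [0.6154, 0.2394, 0.3228]
ee_rot: [-0.0, 0.85, 0.527, -0.001]
contact_force: [0.3, 0.3, -3.7]
width: 0.0525
gripper_force: 65.4
```

>>> apply_moves(xyz=[[-0.14,0.041,0],[-0.14,0.041,0],[-0.14,0.041,0],[-0.14,0.041,0],[-0.14,0.041,0],[-0.14,0.041,0],[-0.14,0.041,0],[-0.14,0.041,0]], rot=[[0,0,0],[0,0,0],[0,0,0],[0,0,0],[0,0,0],[0,0,0],[0,0,0],[0,0,0]], hand=[-1,-1,-1,-1,-1,-1,-1,-1])

```text
clock: 11.55
position: [0.5594, -0.1065, 0.3212]
ee_rot: [-0.001, 0.85, 0.526, 0.001]
contact_force: [0.4, 0.1, -4.0]
width: 0.0522
gripper_force: 65.3
```

>>> apply_moves(xyz=[[-0.14,0.043,0.03],[-0.14,0.042,0.05],[-0.14,0.042,0.05],[0,0,0],[0,0,0]], rot=[[0,0,0],[0,0,0],[0,0,0],[0,0,0],[0,0,0]], hand=[-1,-1,-1,-1,-1])

```text
clock: 12.18
position: [0.538, -0.2348, 0.2821]
ee_rot: [-0.001, 0.85, 0.526, 0.001]
contact_force: [0.2, 0.4, -5.1]
width: 0.0527
gripper_force: 65.2
```

```bash
python3 -c "
from place import *
import pickle
s=status.get_state();c=cam('wrist')
M=rot(s['ee_rot']).as_matrix();print(M.round(3).tolist(),s['position'],s['qpos'].round(2))
line(c,np.array(s['position'])-M[:,2]*.029,-M[:,2],psi=np.radians(22))
r=R.from_matrix([[.443,.896,0],[.896,-.443,0],[0,0,-1]]);go([.538,-.2335,.14],r)
a=cam('scene');b=cam('top');pickle.dump((c,a,b),open('over.pkl','wb'))
cv2.imwrite('pics/over.png',np.hstack([cv2.resize(a['px'][60:260,120:380,::-1],(390,300)),cv2.resize(b['px'][100:300,230:430,::-1],(300,300))]))
"
```

```text
[[0.446, 0.895, 0.001], [0.895, -0.446, 0.003], [0.004, -0.0, -1.0]] [ 0.53797174 -0.23484066  0.2821201 ] [-0.53  0.27  1.39  0.    1.48 -0.07]
line pts 712 angle -0.005 ends r 0.0002 0.0235 mid 0.0120305875 -0.0016636081
shift [ 0.001 -0.002  0.475] rows 3.0 | rot [ 0.001 -0.003 -0.002] rows 1.0 q [-0.53  0.27  1.39  0.    1.48 -0.07]
```

View pics/over.png

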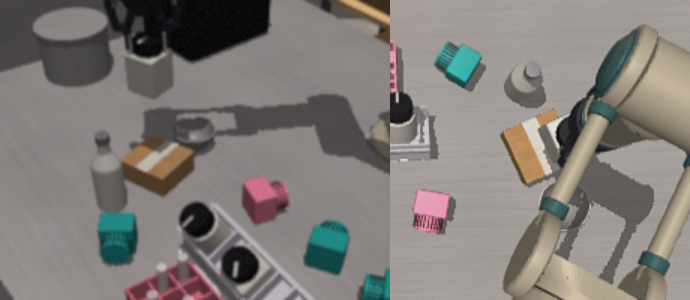

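>>> apply_moves(xyz=[[0,0,0.12],[0,0,0.12],[0,0,0.12],[0,0,0.09],[0,0,0.03],[0,0,0],[0,0,0]], rot=[[0.001,-0.003,-0.002],[0,0,0],[0,0,0],[0,0,0],[0,0,0],[0,0,0],[0,0,0]], hand=[-1,-1,-1,-1,-1,-1,-1])

```text
clock: 13.2
position: [0.539, -0.2352, 0.1406]
ee_rot: [0.002, 0.849, 0.528, 0.001]
contact_force: [-0.2, 0.0, -4.5]
width: 0.0524
gripper_force: 65.3
```

>>> apply_moves(xyz=[[0,0,0.012],[0,0,0.012],[0,0,0]], rot=[[0,0,0],[0,0,0],[0,0,0]], hand=[-1,-1,-1])

```text
clock: 13.58
position: [0.5376, -0.2348, 0.1315]
ee_rot: [0.001, 0.849, 0.528, -0.0]
contact_force: [-0.1, -0.1, -3.4]
width: 0.0525
gripper_force: 65.3
```

>>> apply_moves(xyz=[[0,0,0.008],[0,0,0]], rot=[[0,0,0],[0,0,0]], hand=[-1,-1])

```text
clock: 13.82
position: [0.5378, -0.2348, 0.1292]
ee_rot: [0.001, 0.849, 0.528, 0.0]
contact_force: [-0.1, -0.1, -3.2]
width: 0.0524
gripper_force: 65.3
```

>>> apply_moves(xyz=[[0,0,0.006],[0,0,0]], rot=[[0,0,0],[0,0,0]], hand=[-1,-1])

```text
clock: 14.08
position: [0.5378, -0.2348, 0.1274]
ee_rot: [0.001, 0.849, 0.528, 0.0]
contact_force: [-0.8, -0.7, -4.5]
width: 0.0525
gripper_force: 65.3
```

>>> apply_moves(xyz=[[0,0,0.006],[0,0,0]], rot=[[0,0,0],[0,0,0]], hand=[-1,-1])

```text
clock: 14.32
position: [0.5381, -0.2352, 0.1262]
ee_rot: [0.002, 0.849, 0.528, 0.0]
contact_force: [-0.5, -1.0, -1.3]
width: 0.0522
gripper_force: 65.8
```

>>> apply_moves(xyz=[[0,0,0.005],[0,0,0],[0,0,0]], rot=[[0,0,0],[0,0,0],[0,0,0]], hand=[-1,-1,-1])

```text
clock: 14.7
position: [0.538, -0.2357, 0.126]
ee_rot: [0.002, 0.849, 0.528, 0.0]
contact_force: [-3.7, -1.2, 6.8]
width: 0.0526
gripper_force: 66.5
```

>>> apply_moves(xyz=[[0,0,0],[0,0,0],[0,0,0],[0,0,-0.1],[0,0,-0.17],[0,0,-0.2],[0,0,-0.1],[0,0,0]], rot=[[0,0,0],[0,0,0],[0,0,0],[0,0,0],[0,0,0],[0,0,0],[0,0,0],[0,0,0]], hand=[0.6,1,1,1,1,1,1,1], force=30)

```text
clock: 15.7
position: [0.539, -0.2352, 0.2982]
ee_rot: [0.004, 0.849, 0.528, 0.002]
contact_force: [-0.3, -0.1, -0.8]
width: 0.0853
gripper_force: 0.0
```

```bash
python3 -c "
from place import *
import pickle
s=status.get_state();c=cam('wrist');print(s['position'],s['qpos'].round(2))
a=cam('scene');b=cam('top');pickle.dump((c,a,b),open('placed.pkl','wb'))
cv2.imwrite('pics/placed.png',np.hstack([cv2.resize(a['px'][60:260,120:380,::-1],(325,250)),cv2.resize(c['px'][...,::-1],(453,340))[:250]]))
lids(c,[(256,200,.155)],[0,0,1])
line(c,np.array([.538,-.2348,.155]),[0,0,1],psi=np.radians(22))
"
```

```text
[ 0.53901011 -0.23520722  0.29819148] [-0.53  0.26  1.36 -0.    1.51 -0.07]
[ 0.5384 -0.2364  0.155 ] r 27.3 line 151 far 0.0229 ang 0.217 slope 0.354
line pts 165 angle -0.006 ends r 0.0013 0.0233 mid 0.011107409 -0.0034535911
```

View pics/placed.png

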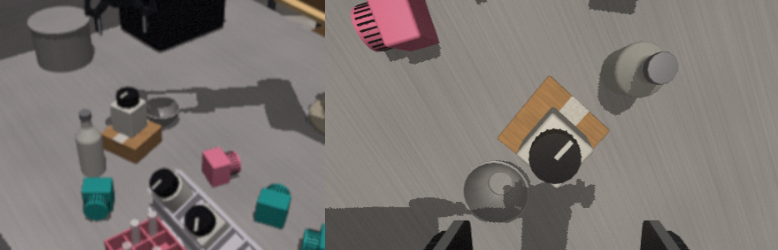

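```bash
python3 -c "
from place import *
import pickle
c,a,b=pickle.load(open('placed.pkl','rb'))
hsv=cv2.cvtColor(c['px'],cv2.COLOR_RGB2HSV)
m=((hsv[...,0]>8)&(hsv[...,0]<22)&(hsv[...,1]>90)).astype(np.uint8);m[:70]=0;m[240:]=0
m=cv2.morphologyEx(m,cv2.MORPH_OPEN,np.ones((3,3)))
P=np.argwhere(m)[:,::-1];k=[P[P[:,0].argmin()],P[P[:,1].argmin()],P[P[:,0].argmax()]]
W=[onz(c,*q,.05) for q in k];print(k,np.round(W,4),[np.linalg.norm(W[1]-W[i]).round(4) for i in(0,2)])
print('centre',(W[0]+W[2])/2)
d=W[1]-W[0];print(np.degrees(np.arctan2(d[1],d[0])));d=W[1]-W[2];print(np.degrees(np.arctan2(d[1],d[0])))
hs=cv2.cvtColor(a['px'],cv2.COLOR_RGB2HSV);m=((hs[...,0]>8)&(hs[...,0]<22)&(hs[...,1]>90)).astype(np.uint8);k=np.zeros_like(m);k[140:200,190:260]=m[140:200,190:260]
P=np.argwhere(k)[:,::-1];print('scene',P.min(0),P.max(0))
for q in (P[P[:,0].argmin()],P[P[:,0].argmax()]):print(q,onz(a,*q,.05))
"
```

```text
[array([196, 154]), array([252,  86]), array([320, 146])] [[ 0.4708 -0.2023  0.05  ]
 [ 0.5661 -0.1626  0.05  ]
 [ 0.6082 -0.2596  0.05  ]] [np.float64(0.1032), np.float64(0.1058)]
centre [ 0.53952915 -0.23094118  0.05      ]
22.622626268583215
113.46738601016091
scene [201 157] [248 189]
[201 166] [ 0.60658176 -0.25894066  0.05      ]
[248 160] [ 0.47019318 -0.20437111  0.05      ]
```

```bash
python3 -c "
from place import *
ax=np.array([.5,.006,.866]);r=quat_from(-ax,[1,.012,0]);top=np.array([.607,.1465,.1195]);s=status.get_state()
M=rot(s['ee_rot']);c=go([.70,.145,.31],M);c=go([.70,.145,.31],r,c);go(top+.04*ax,r,c)
"
```

```text
shift [ 1.374 -0.071 -0.056] rows 7.0 | rot [0. 0. 0.] rows 0.0 q [-0.53  0.27  1.37 -0.    1.51 -0.07]
shift [0. 0. 0.] rows 0.0 | rot [ 0.49  -0.117 -0.438] rows 4.0 q 0
shift [0.009 0.049 0.572] rows 3.0 | rot [0. 0. 0.] rows 0.0 q 0
```

>>> apply_moves(xyz=[[0.172,-0.009,-0.007],[0.172,-0.009,-0.007],[0.172,-0.009,-0.007],[0.172,-0.009,-0.007],[0.172,-0.009,-0.007],[0.172,-0.009,-0.007],[0.171,-0.009,-0.007],[0.171,-0.008,-0.007]], rot=[[0,0,0],[0,0,0],[0,0,0],[0,0,0],[0,0,0],[0,0,0],[0,0,0],[0,0,0]], hand=[1,1,1,1,1,1,1,1])

```text
clock: 16.85
position: [0.7007, 0.1461, 0.309]
ee_rot: [0.0, 0.849, 0.528, -0.002]
contact_force: [0.3, 0.2, 0.4]
width: 0.0852
gripper_force: 0.0
```

>>> apply_moves(xyz=[[0,0,0],[0,0,0],[0,0,0],[0,0,0],[0,0,0]], rot=[[0.098,-0.023,-0.088],[0.098,-0.023,-0.088],[0.098,-0.023,-0.088],[0.098,-0.024,-0.087],[0.098,-0.024,-0.087]], hand=[1,1,1,1,1])

```text
clock: 17.48
position: [0.7008, 0.1442, 0.3095]
ee_rot: [-0.183, 0.678, 0.687, -0.186]
contact_force: [0.5, -0.4, -0.2]
width: 0.0853
gripper_force: 0.0
```

>>> apply_moves(xyz=[[0.003,0.016,0.14],[0.003,0.016,0.14],[0.003,0.017,0.14],[0,0,0.14],[0,0,0],[0,0,0]], rot=[[0,0,0],[0,0,0],[0,0,0],[0,0,0],[0,0,0],[0,0,0]], hand=[1,1,1,1,1,1])

```text
clock: 18.23
position: [0.6311, 0.1462, 0.159]
ee_rot: [-0.18, 0.68, 0.687, -0.183]
contact_force: [0.7, -0.6, -0.2]
width: 0.085
gripper_force: 0.0
```

```bash
python3 - <<'E'
from place import *
ax=np.array([.5,.006,.866]);top=np.array([.607,.1465,.1195])
s=status.get_state();print(s['position'],rot(s['ee_rot']).as_matrix().round(3).tolist(),s['qpos'].round(2))
c=cam('wrist');cv2.imwrite('pics/hover2.png',c['px'][...,::-1])
m=(c['px'].max(2)<62).astype(np.uint8);n,l,st,ce=cv2.connectedComponentsWithStats(m);i=l[225,240];print(st[i],ce[i])
ey=np.array([-.012,1,0]);ex=np.cross(ey,ax)
for d in(0,-.028):
    P=np.array([proj(c,top+d*ax+.027*(ex*np.cos(a)+ey*np.sin(a))) for a in np.linspace(0,6.28,60)]);print(P.min(0).round(1),P.max(0).round(1))
line(c,top,ax)
go(top-.028*ax,quat_from(-ax,[1,.012,0]))
E
```

```text
[0.63112231 0.14617754 0.15904732] [[-0.012, 0.868, -0.497], [1.0, 0.009, -0.007], [-0.002, -0.497, -0.868]] [0.1  0.73 1.02 0.04 1.92 0.09]
[ 218  163   86   91 5660] [259.43515901 209.12420495]
[214.2 172.4] [302.3 254.5]
[219.6 162.1] [297.3 235.6]
line pts 299 angle 0.748 ends r 0.0022 0.0234 mid 0.0098138405 0.008127271
shift [ 0.002 -0.006  0.251] rows 2.0 | rot [ 0.006  0.001 -0.001] rows 1.0 q [0.1  0.73 1.02 0.04 1.92 0.09]
```

>>> apply_moves(xyz=[[0.002,0,0.084],[0,0,0.084],[0,0,0.08],[0,0,0],[0,0,0]], rot=[[0.006,0.001,0],[0,0,0],[0,0,0],[0,0,0],[0,0,0]], hand=[1,1,1,1,1])

```text
clock: 18.9
position: [0.5947, 0.1463, 0.0957]
ee_rot: [-0.182, 0.679, 0.687, -0.184]
contact_force: [-0.8, -0.1, 0.7]
width: 0.0858
gripper_force: 0.0
```

>>> apply_moves(xyz=[[0,0,0],[0,0,0],[0,0,0],[0,0,0],[0,0,0],[0,0,0]], rot=[[0,0,0],[0,0,0],[0,0,0],[0,0,0],[0,0,0],[0,0,0]], hand=[-1,-1,-1,-1,-1,-1], force=30)

```text
clock: 19.65
position: [0.5937, 0.1462, 0.0951]
ee_rot: [-0.182, 0.679, 0.687, -0.185]
contact_force: [3.6, 0.2, 6.1]
width: 0.0532
gripper_force: 32.0
```

>>> apply_moves(xyz=[[0,0,0],[0,0,0],[0,0,0],[0,0,0],[0,0,0],[0,0,0],[0,0,0],[0,0,0]], rot=[[0,0,0.12],[0,0,0.12],[0,0,0.12],[0,0,0.12],[0,0,0.12],[0,0,0.12],[0,0,0.08],[0,0,0]], hand=[-1,-1,-1,-1,-1,-1,-1,-1])

```text
clock: 20.65
position: [0.5919, 0.1466, 0.0961]
ee_rot: [-0.092, 0.899, 0.352, -0.245]
contact_force: [0.3, 0.1, 8.8]
width: 0.0532
gripper_force: 32.3
```

```bash
cat > chk.py <<'E'
from place import *
s=status.get_state();M=rot(s['ee_rot']);print(s['position'],s['contact_force'],M.inv().apply(s['moment']),s['qpos'][5],s['width'])
M=M.as_matrix();line(cam('wrist'),np.array(s['position'])-M[:,2]*.028,-M[:,2])
E
python3 chk.py
```

```text
[0.59186024 0.14659239 0.09614871] [0.31620769 0.05594528 8.78484655] [ 0.21880076 -0.25347626 -0.59233489] 0.9224688232319134 0.053237701382132685
line pts 581 angle -0.082 ends r 0.0029 0.0235 mid 0.013272847 -0.00083064963
```

>>> apply_moves(xyz=[[0,0,0],[0,0,0],[0,0,0]], rot=[[0,0,0.04],[0,0,0.04],[0,0,0]], hand=[-1,-1,-1])

```text
clock: 21.08
position: [0.593, 0.1477, 0.0954]
ee_rot: [-0.082, 0.913, 0.314, -0.246]
contact_force: [2.2, 2.8, 6.9]
width: 0.0532
gripper_force: 32.2
```

```bash
python3 chk.py
```

```text
[0.59299392 0.14767097 0.09538239] [2.16891767 2.7539976  6.90695296] [ 0.13739316  0.32318257 -0.88139094] 1.0052229844412635 0.053186336691092684
line pts 607 angle -0.091 ends r 0.0015 0.0234 mid 0.012405398 -0.002144342
```

>>> apply_moves(xyz=[[0,0,0],[0,0,0]], rot=[[0,0,-0.03],[0,0,0]], hand=[-1,-1], force=60)

```text
clock: 21.38
position: [0.5932, 0.1476, 0.0956]
ee_rot: [-0.086, 0.908, 0.328, -0.245]
contact_force: [2.7, 2.9, 7.1]
width: 0.0525
gripper_force: 62.0
```

>>> apply_moves(xyz=[[0,0,-0.06],[0,0,-0.06],[0,0,-0.06],[0,0,-0.1],[0,0,-0.14],[0,0,-0.14],[0,0,0],[0,0,0]], rot=[[0,0,0],[0,0,0],[0,0,0],[0,0,0],[0,0,0],[0,0,0],[0,0,0],[0,0,0]], hand=[-1,-1,-1,-1,-1,-1,-1,-1])

```text
clock: 22.38
position: [0.6764, 0.1473, 0.2372]
ee_rot: [-0.086, 0.908, 0.327, -0.248]
contact_force: [-0.8, 0.5, -4.0]
width: 0.0525
gripper_force: 64.2
```

```bash
cat > nxt.py <<'E'
from chk import *
import sys
J=jar(M,float(sys.argv[1]));K=M.T@J
r=R.from_matrix(R.from_euler('z',np.radians(22)).as_matrix()@K.T);print(r.as_matrix().round(4).tolist())
c=go([.64,.14,.34],r);go([.538,-.2355,.30],r,c)
E
python3 nxt.py -.07
```

```text
[0.67638477 0.14733605 0.23720455] [-0.75256198  0.48645761 -4.02317618] [-0.32349423  0.45508658 -0.03431578] 0.9886720891926837 0.05245766992848706
line pts 611 angle -0.062 ends r 0.0018 0.0235 mid 0.012772046 -0.0017371934
[[0.4235, 0.9059, -0.0], [0.9059, -0.4235, -0.0], [-0.0, -0.0, -1.0]]
shift [-0.231 -0.156 -0.235] rows 2.0 | rot [-0.401  0.319 -0.412] rows 4.0 q [0.09 0.79 0.71 0.05 2.17 0.99]
shift [-1.278  0.222  0.133] rows 7.0 | rot [0. 0. 0.] rows 0.0 q 0
```

>>> apply_moves(xyz=[[-0.077,-0.052,-0.078],[-0.077,-0.052,-0.078],[-0.077,-0.052,-0.079],[0,0,0],[0,0,0],[0,0,0],[0,0,0],[0,0,0]], rot=[[0,0,0],[0,0,0],[0,0,0],[-0.1,0.08,-0.103],[-0.1,0.08,-0.103],[-0.1,0.08,-0.103],[-0.101,0.079,-0.103],[0,0,0]], hand=[-1,-1,-1,-1,-1,-1,-1,-1])

```text
clock: 23.42
position: [0.6358, 0.1396, 0.3419]
ee_rot: [-0.0, 0.844, 0.536, -0.0]
contact_force: [0.2, 0.2, -3.0]
width: 0.0527
gripper_force: 64.4
```

>>> apply_moves(xyz=[[-0.16,0.028,0],[-0.16,0.028,0],[-0.16,0.028,0],[-0.16,0.028,0],[-0.16,0.028,0.033],[-0.16,0.028,0.033],[-0.16,0.027,0.033],[-0.158,0.027,0.034]], rot=[[0,0,0],[0,0,0],[0,0,0],[0,0,0],[0,0,0],[0,0,0],[0,0,0],[0,0,0]], hand=[-1,-1,-1,-1,-1,-1,-1,-1])

```text
clock: 24.42
position: [0.5386, -0.2374, 0.2998]
ee_rot: [-0.001, 0.844, 0.536, 0.001]
contact_force: [1.2, 0.4, -3.4]
width: 0.0522
gripper_force: 64.3
```

>>> apply_moves(xyz=[[0,0,0],[0,0,0],[0,0,0]], rot=[[0,0,0],[0,0,0],[0,0,0]], hand=[-1,-1,-1])

```text
clock: 24.8
position: [0.5394, -0.2348, 0.3014]
ee_rot: [0.001, 0.844, 0.537, 0.002]
contact_force: [0.0, -0.3, -2.4]
width: 0.0526
gripper_force: 64.3
```

```bash
python3 -c "
from place import *
s=status.get_state();c=cam('wrist');M=rot(s['ee_rot']).as_matrix();print(M.round(3).tolist())
line(c,np.array(s['position'])-M[:,2]*.028,-M[:,2],psi=np.radians(22))
r=R.from_matrix([[.4235,.9059,0],[.9059,-.4235,0],[0,0,-1]]);go([.538,-.2355,.215],r)
"
```

```text
[[0.423, 0.906, 0.004], [0.906, -0.423, 0.002], [0.003, 0.003, -1.0]]
line pts 682 angle 0.007 ends r 0.0006 0.0235 mid 0.01248277 -0.00078771304
shift [-0.005 -0.004  0.289] rows 2.0 | rot [ 0.004 -0.003  0.001] rows 1.0 q [-0.53  0.26  1.35  0.    1.52 -0.09]
```

>>> apply_moves(xyz=[[-0.003,-0.002,0.08],[0,0,0.09],[0,0,0.08],[0,0,0.05],[0,0,0],[0,0,0]], rot=[[0.002,-0.002,0],[0,0,0],[0,0,0],[0,0,0],[0,0,0],[0,0,0]], hand=[-1,-1,-1,-1,-1,-1])

```text
clock: 25.6
position: [0.539, -0.2364, 0.2128]
ee_rot: [0.002, 0.844, 0.537, 0.001]
contact_force: [-0.5, 0.6, -3.4]
width: 0.0521
gripper_force: 64.4
```

>>> apply_moves(xyz=[[0,0,0.012],[0,0,0.004],[0,0,0]], rot=[[0,0,0],[0,0,0],[0,0,0]], hand=[-1,-1,-1])

```text
clock: 25.98
position: [0.5381, -0.2364, 0.207]
ee_rot: [0.001, 0.844, 0.537, 0.001]
contact_force: [0.9, -0.6, -3.2]
width: 0.0525
gripper_force: 64.4
```

>>> apply_moves(xyz=[[0,0,0.006],[0,0,0]], rot=[[0,0,0],[0,0,0]], hand=[-1,-1])

```text
clock: 26.22
position: [0.5381, -0.2363, 0.2049]
ee_rot: [0.001, 0.844, 0.537, 0.001]
contact_force: [-0.4, -0.1, -3.4]
width: 0.0525
gripper_force: 64.4
```

>>> apply_moves(xyz=[[0,0,0.006],[0,0,0]], rot=[[0,0,0],[0,0,0]], hand=[-1,-1])

```text
clock: 26.48
position: [0.5381, -0.2362, 0.2031]
ee_rot: [0.001, 0.844, 0.537, 0.001]
contact_force: [0.7, 0.5, -2.8]
width: 0.0523
gripper_force: 64.4
```

>>> apply_moves(xyz=[[0,0,0.005],[0,0,0]], rot=[[0,0,0],[0,0,0]], hand=[-1,-1])

```text
clock: 26.72
position: [0.5383, -0.2365, 0.2024]
ee_rot: [0.001, 0.844, 0.537, 0.001]
contact_force: [-1.5, -1.1, 0.5]
width: 0.0525
gripper_force: 64.9
```

>>> apply_moves(xyz=[[0,0,0.004],[0,0,0]], rot=[[0,0,0],[0,0,0]], hand=[-1,-1])

```text
clock: 26.98
position: [0.5383, -0.2366, 0.2023]
ee_rot: [0.002, 0.844, 0.537, 0.001]
contact_force: [-1.2, 0.8, 6.6]
width: 0.0524
gripper_force: 65.5
```

Contact is at the expected height, so I release, rise and check.

>>> apply_moves(xyz=[[0,0,0],[0,0,0],[0,0,0],[0,0,-0.1],[0,0,-0.15],[0,0,-0.15],[0,0,0],[0,0,0]], rot=[[0,0,0],[0,0,0],[0,0,0],[0,0,0],[0,0,0],[0,0,0],[0,0,0],[0,0,0]], hand=[0.6,1,1,1,1,1,1,1])

```text
clock: 27.98
position: [0.5377, -0.236, 0.3198]
ee_rot: [0.0, 0.844, 0.537, 0.001]
contact_force: [0.2, -0.8, -0.2]
width: 0.0853
gripper_force: 0.0
```

```bash
python3 -c "
from place import *
c=cam('wrist');a=cam('scene')
cv2.imwrite('pics/end.png',np.hstack([cv2.resize(a['px'][90:240,150:350,::-1],(400,300)),cv2.resize(c['px'][...,::-1],(400,300))]))
t=lids(c,[(256,230,.23)],[0,0,1])
line(c,t[0],[0,0,1],psi=np.radians(22))
for p in([.5384,-.2360,.23],[.5384,-.236,.155],[.5384,-.236,.05]):print(proj(a,p))
"
```

```text
[ 0.5389 -0.2362  0.23  ] r 27.7 line 228 far 0.0231 ang 0.206 slope 0.36
line pts 228 angle -0.005 ends r 0.0002 0.0231 mid 0.011007754 -0.0019834107
[219.73926821 111.24232827]
[221.62653861 133.79789008]
[224.00846328 162.26527297]
```

View pics/end.png

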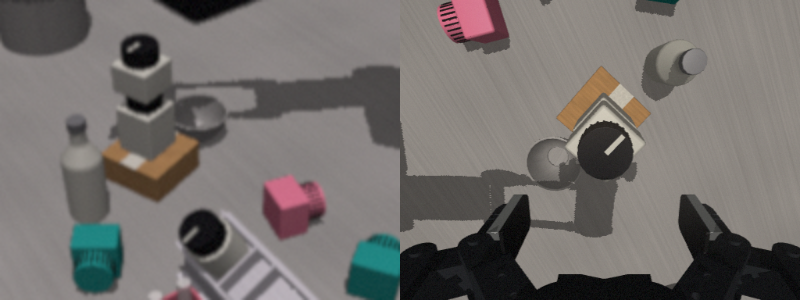

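The picture shows both jars stacked upright and square on the case: the short jar's lid is at (140,50) in the left half and the tall jar's at (146,98). The robot is clear and nothing else has moved.

```bash
python3 -c "
from rig import job
print(job.sign_off())"
```

```text
the job is handed in; nothing more can be done
None
```

The job is handed in: each lid was screwed home in the rack, then the tall jar was stacked on the case and the short jar on the tall one; my last camera check showed the stack centred to about 3 mm and upright, and sign-off returned no verdict.

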